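Put the parts scoops away as one nest

ROBOT

A 6-joint arm with a two-finger parallel gripper is mounted at the origin on the work surface. World frame = base frame: x ahead of the robot, y to its left, z up, the work surface at z = 0. Lengths are in m, angles in rad, forces in N, time in s.
With the tool pointing down it reaches from about 0.3 to 1 m from the base axis. Payload 5.1 kg.
Tool frame: the origin (TCP) lies midway between the tips of the shut fingers; the grasp point (between the pads) lies 19 mm behind it; z points along the fingers, y is the line along which they close (so a half turn about z gives the same grasp; the last joint's range is limited). The gripper opens to 95 mm and grips with 3 to 60 N. Pads are 20 mm wide; open, the fingers measure 119 mm over their backs; the gripper's body (75 mm by 180 mm) begins 59 mm behind the grasp point.
Start: joints at [-1.409, 0.124, 1.65, -0, 1.367, -0.083], TCP at [0.158, -0.631, 0.215] pointing down, gripper open.
Joint ranges: [-2.61, 2.61], [-1.02, 2.33], [0.03, 2.71], [-1.35, 4.49], [0.32, 2.68], [-2.91, 2.91]. Speed limits (rad/s): [2.57, 2.57, 3.14, 3.14, 3.14, 3.14].

INTERFACE

Orientations are given as a rotation vector (axis times angle).
In Python, from station import env gives the robot as it stands. The module is installed in compiled form; this text tells all that it offers.
- The arm moves only by the shell command python3 -m handwheel 'ROWS' [OPENING] [FORCE]. ROWS is JSON, a list of rows, each a list of 4 numbers: the shift along the tool's x, y, z in m, then the turn about the tool's z in rad. A call has 1 to 8 rows; each row shifts and turns the commanded pose from where the row before left it, along the tool's axes as they then stand; what a row does not reach is not made up. A row lasts 1/8 s, in which the tool goes at most 62.5 mm and 10.7 degrees, less where a joint would pass 70% of its speed; a pose out of reach is approached as far as the arm can. A call is refused whole if a number of a shift passes 0.0625 or a number of a turn 0.188, either way. A call with a gripper value outside its range is refused whole. OPENING is the gripper's target within -1 to 1 (fully open at 1, half-way at 0, shut at -1), set as the call begins (- or left out, the last holds). The fingers move at their own pace and stop on an object; FORCE is the grip in N (left out, the last holds). Time passes only in rows, so rows that do not move let the fingers close. It gives the time, the measured TCP pose, the force, the opening and the grip force at its end, in the units of the state.
- env.sense(): the state, without advancing time (a new reading comes with each control period).
- env.snapshot(name): name is "side" or "top" or "wrist"; returns a dict with "frame" (420x560x3 uint8, red, green, blue), "mtx" (3x3 intrinsics, pixels), "R" (3x3) and "t" (3): a world point X has camera coordinates R X + t; the wrist camera has in their place "T_tool_cam" (4x4, takes a point from camera to tool coordinates, whose origin is the TCP and whose axes are the flange's). Camera axes: x right, y down, z forward; pixel columns grow to the right and rows downward; lengths in m; the calibration is good to about 2 mm. The wrist camera is an equidistant fisheye: a pixel r from the principal point sees the ray r / f radians off the axis. A picture is of the moment at which its call begins: read the wrist's pose just before it. There is no depth.
- env.sign_off(): hands the job in; it is judged then, once.
The state is a dict: "time_s": time; "joint_pos": joint angles; "joint_vel": joint speeds; "joint_torque": joint torques, N m; "position": TCP position; "eef_rot": TCP orientation; "contact_force": force on the tool from outside, world axes, zero at the start; "torque": the same for the moment, N m; "gripper_width": finger opening in m; "gripper_force": force on a finger pad.
Only numpy, scipy, OpenCV 4.12 (cv2) and the standard library are available. Lean on these libraries where they do the work, as an engineer would, in place of code of your own. Each camera call takes 0.05 s, during which the arm holds its last target. There are 200 camera calls.

TASK

Put the four measuring scoops away as one nest in the round blue dish: stand the widest (red handle) in the dish first, then nest the others into it one at a time in order of size - yellow, green, black. Turn the handles so that they clear one another and every scoop sits level, fully down on the floor of the next wider one. Leave the tape roll, the carton and the bin of nuts where they are.

Things in the scene. Friction and masses are not known exactly. Their poses are not given: they have to be found in the camera images.
- scoop_red_cup (a point): Widest scoop, red handle, upright: round aluminium cup 108 mm wide at rim, 102 at foot, 50 tall, wall 3, floor 5 mm. Point on the cup axis 25 mm above its underside; z up, x along the handle. Flat-sided grip 14 mm thick (y), 22 tall, 44 long, top 20 mm above rim, its middle 92 mm out along x and 34 mm above the point, end 114 mm out, on an 11 mm wide strap at rim level; 100-150 g.
- scoop_yellow_cup (a point): Second widest scoop, yellow handle, upright: round aluminium cup 90 mm wide at rim, 84 at foot, 50 tall, wall 3, floor 5 mm. Point on the cup axis 25 mm above its underside; z up, x along the handle. Flat-sided grip 14 mm thick (y), 22 tall, 44 long, top 20 mm above rim, its middle 88 mm out along x and 34 mm above the point, end 110 mm out, on an 11 mm wide strap at rim level; 80-125 g.
- scoop_green_cup (a point): Third widest scoop, green handle, upright: round aluminium cup 72 mm wide at rim, 66 at foot, 50 tall, wall 3, floor 5 mm. Point on the cup axis 25 mm above its underside; z up, x along the handle. Flat-sided grip 14 mm thick (y), 22 tall, 44 long, top 20 mm above rim, its middle 84 mm out along x and 34 mm above the point, end 106 mm out, on an 11 mm wide strap at rim level; 65-100 g.
- scoop_black_cup (a point): Narrowest scoop, black handle, upright: round aluminium cup 54 mm wide at rim, 48 at foot, 50 tall, wall 3, floor 5 mm. Point on the cup axis 25 mm above its underside; z up, x along the handle. Flat-sided grip 14 mm thick (y), 22 tall, 44 long, top 20 mm above rim, its middle 80 mm out along x and 34 mm above the point, end 102 mm out, on an 11 mm wide strap at rim level; 50-80 g.
- dish: Round shallow blue plastic dish, fixed to the bench, 148 mm outside diameter, lip 14 mm high, inside floor 136 mm across and 4 mm above the bench. Origin: centre of its underside, on the bench; z is up.
- tape_roll: Bystander: roll of brown packing tape lying flat, 100 mm diameter, 45 mm tall. Origin: centre of its underside.
- carton: Bystander: small closed cardboard carton with a white tape strip, 100 x 75 x 55 mm tall. Origin: centre of its underside.
- nut_bin: Bystander: blue open-front stock bin of hex nuts, 160 x 100 x 75 mm tall. Origin: centre of its underside.
Things that resemble listed ones, but are neither listed nor needed, are in the scene too. Of the things shaped like the dish, the blue one is meant. What is shaped like the part that bears scoop_red_cup but orange or purple is not meant.

How it is judged:
By the outcome, as a careful person would: the job done as asked, in the order asked, and still so for the second after the job is handed in, with the robot touching nothing.
It also fails if it takes over 128 s, if anything falls off the work surface, if the arm or the gripper's body presses on something with over 40 N, if the wrist force passes 120 N, or if a joint passes its speed limit or range.

## Working session

There is one attempt and no reset: what is moved stays moved. The work goes in short steps, Python scripts to look and compute and a shell command to move; the robot and the scene stay as the last step left them, time stands still between calls to the robot, and variables do not carry over. Pictures are saved under pics/ and viewed, at most 14 in all, crops included, and the job is handed in when it is done.

```bash
mkdir -p pics
python3 - <<'E'
from station import env
import cv2,numpy as np
s=env.sense();print({k:np.round(v,3).tolist() for k,v in s.items()})
for n in("top","side"):
    d=env.snapshot(n);cv2.imwrite(f"pics/{n}0.png",d["frame"][:,:,::-1]);print(n,d["mtx"].round(1).tolist(),d["R"].round(3).tolist(),d["t"].round(3).tolist())
d=env.snapshot("wrist");print(d["mtx"],d["T_tool_cam"])
E
```

```text
{'time_s': 0.0, 'joint_pos': [-1.409, 0.124, 1.652, -0.0, 1.368, -0.083], 'joint_vel': [-0.0, -0.001, 0.0, -0.001, 0.0, 0.0], 'joint_torque': [0.0, -41.76, -35.994, 0.077, 0.049, -0.0], 'position': [0.157, -0.63, 0.213], 'eef_rot': [-3.116, -0.383, 0.0], 'contact_force': [0.232, 0.389, -0.081], 'torque': [0.012, 0.007, -0.046], 'gripper_force': 0.0, 'gripper_width': 0.095}
top [[449.2, 0.0, 275.4], [0.0, 449.2, 208.4], [0.0, 0.0, 1.0]] [[0.03, -1.0, -0.005], [-0.977, -0.028, -0.211], [0.211, 0.011, -0.977]] [-0.044, 0.535, 1.564]
side [[508.2, 0.0, 274.1], [0.0, 508.2, 218.0], [0.0, 0.0, 1.0]] [[-0.848, -0.53, -0.01], [-0.409, 0.666, -0.624], [0.338, -0.525, -0.781]] [0.453, 0.294, 1.426]
[[325.1922621    0.         278.66125767]
 [  0.         325.1922621  209.94084488]
 [  0.           0.           1.        ]] [[-2.30178004e-04 -9.64796040e-01 -2.62999140e-01  7.44570342e-02]
 [ 9.99999919e-01 -3.08865736e-04  2.57850475e-04 -1.38232862e-03]
 [-3.30004540e-04 -2.62999060e-01  9.64796033e-01 -1.70945100e-01]
 [ 0.00000000e+00  0.00000000e+00  0.00000000e+00  1.00000000e+00]]
```

View pics/top0.png

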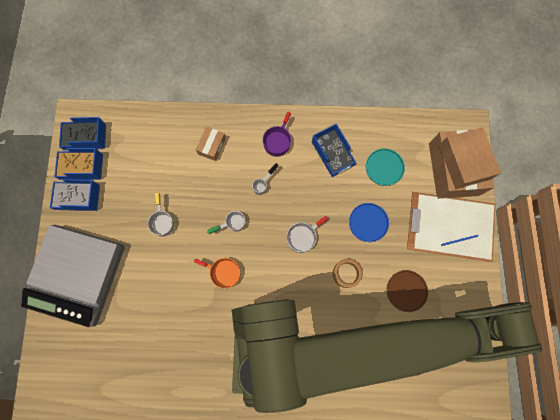

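View pics/side0.png

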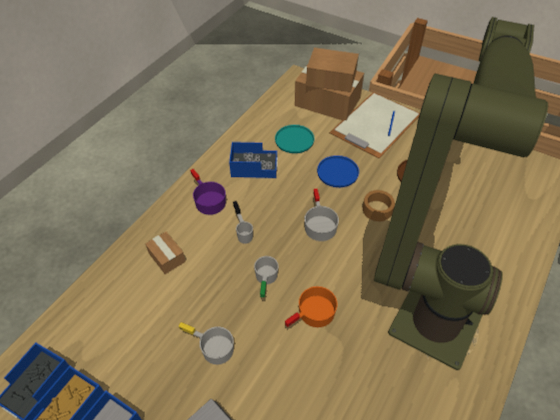

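The top view shows the red scoop's cup at (302,238) with its handle at (321,221), yellow at (163,223)/(157,200), green at (236,221)/(214,230) and black at (261,186)/(273,170). The blue dish is at (369,223). The side view shows the same things: red (321,223), yellow (217,346), green (266,270), black (245,232), dish (338,171).

```bash
cat > h.py <<'E'
from station import env
import cv2,numpy as np
from scipy.spatial.transform import Rotation as Ro
def ray(d,uv,pose=None):
    K=d["mtx"];x=(uv[0]-K[0,2])/K[0,0];y=(uv[1]-K[1,2])/K[1,1]
    if pose is None:
        v=d["R"].T@np.array([x,y,1]);return -d["R"].T@d["t"],v
    th=np.hypot(x,y);v=np.array([0,0,1.]) if th<1e-9 else np.array([x/th*np.sin(th),y/th*np.sin(th),np.cos(th)])
    Rt=Ro.from_rotvec(pose["eef_rot"]).as_matrix();T=d["T_tool_cam"]
    return Rt@T[:3,3]+pose["position"],Rt@T[:3,:3]@v
def at(d,uv,z,pose=None):
    o,v=ray(d,uv,pose);return (o+v*(z-o[2])/v[2])[:2]
def mask(im,c):
    h=cv2.cvtColor(im,cv2.COLOR_RGB2HSV);H,S,V=[h[...,i].astype(int) for i in range(3)]
    return {"red":((H<6)|(H>174))&(S>150)&(V>70),"yellow":(H>22)&(H<34)&(S>150)&(V>90),"green":(H>45)&(H<85)&(S>110)&(V>40),
      "black":(V<50),"blue":(H>105)&(H<125)&(S>150)&(V>60),"grey":(S<45)&(V>90)}[c].astype(np.uint8)
def blob(im,c,near,rad):
    m=mask(im,c);k=np.zeros_like(m);cv2.circle(k,tuple(map(int,near)),rad,1,-1);m&=k
    n,l,s,ce=cv2.connectedComponentsWithStats(m)
    if n<2:return None,0,None
    i=1+np.argmax(s[1:,4]);return ce[i],s[i,4],(l==i).astype(np.uint8)
def ang(phi):return np.degrees(phi)
def tool():
    s=env.sense();R=Ro.from_rotvec(s["eef_rot"]).as_matrix();return s,np.arctan2(R[1,0],R[0,0])
E
python3 - <<'E'
from h import *
P={"top":{"red":((302,238),(321,221)),"yellow":((163,223),(157,200)),"green":((236,221),(214,230)),"black":((261,186),(273,170)),"blue":(369,223)},
"side":{"red":((321,223),(317,195)),"yellow":((217,346),(187,328)),"green":((266,270),(264,289)),"black":((245,232),(238,208)),"blue":(338,171)}}
for n in P:
    d=env.snapshot(n)
    for c,p in P[n].items():
        if c=="blue":
            ce,a,m=blob(d["frame"],c,p,30);print(n,c,at(d,ce,.01).round(3),a);continue
        g,a,_=blob(d["frame"],c,p[1],14);u,b,m=blob(d["frame"],"grey",p[0],20)
        if g is None:g=p[1]
        G=at(d,g,.06);
        if b: (x,y),r=cv2.minEnclosingCircle(cv2.findNonZero(m));u=(x,y)
        C=at(d,u if b else p[0],.04);v=G-C;print(n,c,"grip",G.round(3),a,"cup",C.round(3),b,"click",at(d,p[0],.04).round(3),"len",np.hypot(*v).round(3),"ang",np.degrees(np.arctan2(v[1],v[0])).round(1))
E
```

```text
top red grip [ 0.496 -0.194] 47 cup [ 0.441 -0.131] 700 click [ 0.434 -0.127] len 0.084 ang -49.2
top yellow grip [0.562 0.402] 44 cup [0.485 0.384] 468 click [0.474 0.378] len 0.079 ang 12.8
top green grip [0.453 0.192] 44 cup [0.487 0.13 ] 319 click [0.489 0.114] len 0.071 ang 118.5
top black grip [ 0.686 -0.015] 35 cup [0.635 0.023] 192 click [0.623 0.028] len 0.064 ang -35.7
top blue [ 0.505 -0.372] 1168
side red grip [ 0.496 -0.195] 49 cup [ 0.435 -0.119] 910 click [ 0.432 -0.115] len 0.097 ang -51.4
side yellow grip [0.56 0.4 ] 117 cup [0.472 0.391] 948 click [0.468 0.392] len 0.089 ang 5.5
side green grip [0.453 0.191] 77 cup [0.486 0.122] 499 click [0.485 0.123] len 0.077 ang 115.9
side black grip [ 0.686 -0.015] 45 cup [0.633 0.032] 299 click [0.616 0.04 ] len 0.07 ang -41.9
side blue [ 0.504 -0.37 ] 994
```

```bash
cat >> h.py <<'E'
def go(x,y,z,deg):
    "print turn to make first, then shift in the turned tool axes"
    s,phi=tool();R=Ro.from_rotvec(s["eef_rot"]).as_matrix()
    t=-((np.radians(deg)-phi+np.pi)%(2*np.pi)-np.pi);f=np.radians(deg)
    d=np.array([x,y,z])-s["position"];X=np.array([np.cos(f),np.sin(f)]);Y=np.array([np.sin(f),-np.cos(f)])
    a=[d[:2]@X,d[:2]@Y,-d[2]]
    print("at",s["position"].round(4),"phi",ang(phi).round(1),"q6",s["joint_pos"][5].round(2),"turn",round(t,3),"rows",round(abs(t)/.18,1),"| shift",np.round(a,4),"rows",round(max(map(abs,a))/.06,1),"tilt",np.degrees(np.arccos(-R[2,2])).round(2),"t",s["time_s"])
E
python3 - <<'E'
from h import *
d=env.snapshot("top")
for n,uv,z in [("roll",(348,273),.045),("binc1",(353,172),.07),("binc2",(333,177),.07),("binc3",(313,131),.07),("teal",(385,167),.01)]:print(n,at(d,uv,z).round(3))
go(.496,-.194,.2,129)
E
```

```text
roll [ 0.313 -0.29 ]
binc1 [ 0.677 -0.306]
binc2 [ 0.656 -0.234]
binc3 [ 0.832 -0.159]
teal [ 0.719 -0.438]
at [ 0.1575 -0.6304  0.2142] phi 14.0 q6 -0.08 turn -2.007 rows 11.1 | shift [0.1261 0.5377 0.0142] rows 9.0 tilt 0.04 t 0.3
```

```bash
python3 -m handwheel '[[0,0,0,-0.1825],[0,0,0,-0.1825],[0,0,0,-0.1825],[0,0,0,-0.1825],[0,0,0,-0.1825],[0,0,0,-0.1825],[0,0,0,-0.1825],[0,0,0,-0.1825]]' 1 50
python3 -m handwheel '[[0,0,0,-0.1825],[0,0,0,-0.1825],[0,0,0,-0.1825],[0.014,0.0597,0,0],[0.014,0.0597,0,0],[0.014,0.0597,0,0],[0.014,0.0597,0,0],[0.014,0.0597,0,0]]'
python3 -m handwheel '[[0.014,0.0597,0,0],[0.014,0.0597,0,0],[0.014,0.0597,0,0],[0.014,0.0597,0,0],[0,0,0,0],[0,0,0,0]]'
python3 - <<'E'
from h import *
go(.496,-.194,.04,129)
s=env.sense();d=env.snapshot("wrist");cv2.imwrite("pics/w1.png",d["frame"][:,:,::-1])
g,a,m=blob(d["frame"],"red",(280,210),400);print(g,a,at(d,g,.065,s))
E
```

```text
time_s: 1.3
position: [0.1575, -0.6305, 0.2145]
eef_rot: [-2.06, -2.371, -0.0]
contact_force: [0.6, -0.2, -1.4]
gripper_width: 0.095
gripper_force: 0.0
time_s: 2.3
position: [0.3461, -0.3866, 0.2148]
eef_rot: [1.352, 2.835, -0.0]
contact_force: [0.5, -1.1, -0.1]
gripper_width: 0.0951
gripper_force: 0.0
time_s: 3.05
position: [0.4952, -0.1943, 0.2145]
eef_rot: [-1.35, -2.836, 0.001]
contact_force: [-0.4, 0.2, -0.6]
gripper_width: 0.0951
gripper_force: 0.0
at [ 0.4952 -0.1943  0.2145] phi 129.1 q6 -1.16 turn 0.002 rows 0.0 | shift [-0.0002  0.0008  0.1745] rows 2.9 tilt 0.03 t 3.05
[278.         196.42375887] 564 [ 0.4943764  -0.19286882]
```

View pics/w1.png

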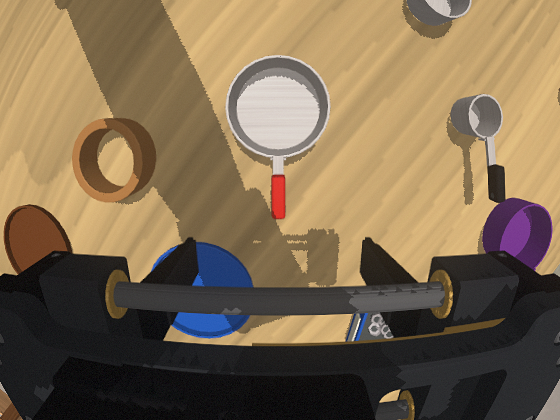

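The wrist view shows the red scoop centred: cup rim at (278,107), handle vertical at (278,196). The tool is lined up with the grip, so I'll go down and grasp.

```bash
python3 -m handwheel '[[0,0,0.05,0],[0,0,0.05,0],[0,0,0.05,0],[0,0,0.0245,0],[0,0,0,0]]'
python3 -m handwheel '[[0,0,0,0],[0,0,0,0],[0,0,0,0],[0,0,0,0],[0,0,0,0],[0,0,0,0]]' -1 50
python3 -m handwheel '[[0,0,-0.02,0],[0,0,-0.03,0],[0,0,-0.03,0],[0,0,-0.02,0],[0,0,0,0],[0,0,0,0]]'
python3 - <<'E'
from h import *
r=.092;c=np.array([.505,-.371]);a=np.radians(-51);p=c+r*np.array([np.cos(a),np.sin(a)])
go(*p,.14,129)
s=env.sense();d=env.snapshot("wrist");cv2.imwrite("pics/w2.png",d["frame"][:,:,::-1])
d=env.snapshot("side");cv2.imwrite("pics/s2.png",d["frame"][120:330,200:480,::-1])
E
```

```text
time_s: 3.72
position: [0.4927, -0.1948, 0.0377]
eef_rot: [-1.353, -2.829, -0.0]
contact_force: [0.3, -0.3, 0.4]
gripper_width: 0.0951
gripper_force: 0.0
time_s: 4.47
position: [0.4954, -0.1942, 0.0402]
eef_rot: [-1.351, -2.836, -0.0]
contact_force: [0.0, 0.1, -0.2]
gripper_width: 0.0401
gripper_force: 0.0
time_s: 5.22
position: [0.4947, -0.1939, 0.1389]
eef_rot: [-1.35, -2.834, -0.0]
contact_force: [0.7, 0.7, -0.6]
gripper_width: 0.0003
gripper_force: 0.0
at [ 0.4947 -0.1939  0.1389] phi 129.0 q6 -1.16 turn 0.001 rows 0.0 | shift [-0.2361 -0.1034 -0.0011] rows 3.9 tilt 0.11 t 5.225
```

View pics/w2.png

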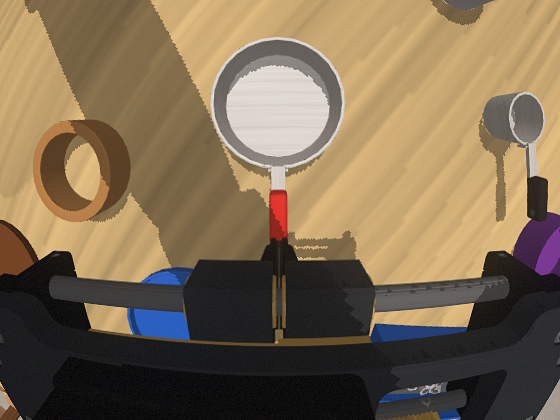

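The fingers close at about 73 mm/s and had not arrived before the lift. The scoop is undisturbed: cup at (278,103), handle at (278,215). I'll reopen part-way and go down again.

```bash
python3 -m handwheel '[[0,0,0,0],[0,0,0,0],[0,0,0,0],[0,0,0,0],[0,0,0,0]]' -0.2 50
python3 -m handwheel '[[0,0,0.05,0],[0,0,0.049,0],[0,0,0,0],[0,0,0,0]]'
python3 -m handwheel '[[0,0,0,0],[0,0,0,0],[0,0,0,0],[0,0,0,0],[0,0,0,0],[0,0,0,0]]' -1 50
python3 - <<'E'
from h import *
s=env.sense();d=env.snapshot("wrist");cv2.imwrite("pics/w3.png",d["frame"][:,:,::-1])
E
python3 -m handwheel '[[0,0,-0.02,0],[0,0,-0.03,0],[0,0,-0.03,0],[0,0,-0.02,0],[0,0,0,0],[0,0,0,0]]'
python3 - <<'E'
from h import *
s=env.sense();d=env.snapshot("wrist");cv2.imwrite("pics/w4.png",d["frame"][:,:,::-1])
a=cv2.imread("pics/w3.png")[:300,150:420];b=cv2.imread("pics/w4.png")[:300,150:420]
d=env.snapshot("side");e=d["frame"][100:400,150:350,::-1]
cv2.imwrite("pics/c1.png",np.hstack([a,b,e]))
E
```

```text
time_s: 5.95
position: [0.4955, -0.1943, 0.1402]
eef_rot: [1.351, 2.836, 0.0]
contact_force: [0.5, 0.4, 0.2]
gripper_width: 0.0371
gripper_force: 0.0
time_s: 6.45
position: [0.4965, -0.1948, 0.0429]
eef_rot: [1.35, 2.834, -0.0]
contact_force: [0.8, 0.4, -0.2]
gripper_width: 0.038
gripper_force: 0.0
time_s: 7.2
position: [0.4961, -0.1946, 0.0421]
eef_rot: [1.351, 2.835, -0.0]
contact_force: [-0.6, 0.0, 6.1]
gripper_width: 0.0137
gripper_force: 50.0
time_s: 8.0
position: [0.4946, -0.1939, 0.1396]
eef_rot: [-1.35, -2.834, -0.0]
contact_force: [-0.1, 0.3, -1.8]
gripper_width: 0.0136
gripper_force: 49.9
```

View pics/c1.png

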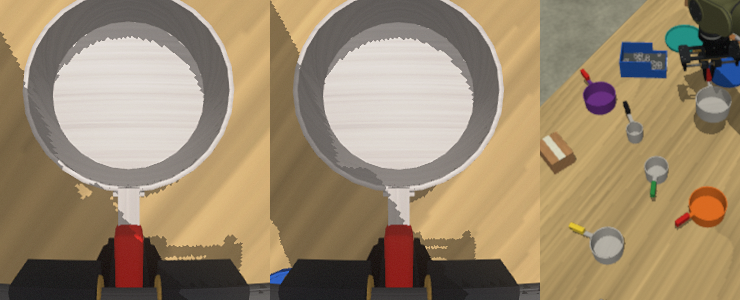

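The scoop is held and did not tilt: the cup rim (near edge about row 190, columns 173–383) is in the same place before and after the lift. Next I'll work out the cup axis in tool coordinates and the move to the dish.

```bash
cat >> h.py <<'E'
def tl(d,uv,zt):
    "pixel -> tool x,y at tool z"
    o,v=ray(d,uv,{"eef_rot":np.zeros(3),"position":np.zeros(3)});return (o+v*(zt-o[2])/v[2])[:2]
E
python3 - <<'E'
from h import *
d=env.snapshot("wrist")
for uv in[(278,189),(174,90),(382,90)]:print(tl(d,uv,-.009).round(4))
r=.092;c=np.array([.505,-.371]);a=np.radians(-51);p=c+r*np.array([np.cos(a),np.sin(a)])
go(*p,.14,129)
E
```

```text
[0.0419 0.0006]
[ 0.0938 -0.052 ]
[0.0938 0.0533]
at [ 0.4946 -0.1938  0.1395] phi 129.0 q6 -1.16 turn 0.001 rows 0.0 | shift [-0.2363 -0.1034 -0.0005] rows 3.9 tilt 0.16 t 8.15
```

```bash
python3 -m handwheel '[[-0.0476,-0.0207,0,0],[-0.0476,-0.0207,0,0],[-0.0476,-0.0207,0,0],[-0.0476,-0.0207,0,0],[-0.0476,-0.0207,0,0],[0,0,0,0],[0,0,0,0],[0,0,0,0]]'
python3 -m handwheel '[[0,0,0.03,0],[0,0,0.03,0],[0,0,0.015,0],[0,0,0.01,0],[0,0,0.006,0],[0,0,0,0],[0,0,0,0]]'
python3 - <<'E'
from h import *
go(*(.505+.094*np.cos(np.radians(-51)),-.371+.094*np.sin(np.radians(-51))),.045,129)
d=env.snapshot("top");e=env.snapshot("side")
cv2.imwrite("pics/c2.png",np.hstack([cv2.resize(d["frame"][160:300,300:440],None,fx=2.5,fy=2.5),cv2.resize(e["frame"][110:250,270:410],None,fx=2.5,fy=2.5)])[:,:,::-1])
E
```

```text
time_s: 9.15
position: [0.5648, -0.443, 0.1407]
eef_rot: [-1.35, -2.836, -0.001]
contact_force: [-0.7, 0.4, -2.0]
gripper_width: 0.0134
gripper_force: 49.9
time_s: 10.02
position: [0.5654, -0.4448, 0.0512]
eef_rot: [1.351, 2.835, -0.001]
contact_force: [-0.9, -0.1, -1.7]
gripper_width: 0.0139
gripper_force: 49.9
at [ 0.5654 -0.4448  0.0512] phi 129.0 q6 -1.42 turn 0.001 rows 0.0 | shift [ 0.0014 -0.0005  0.0062] rows 0.1 tilt 0.09 t 10.025
```

View pics/c2.png

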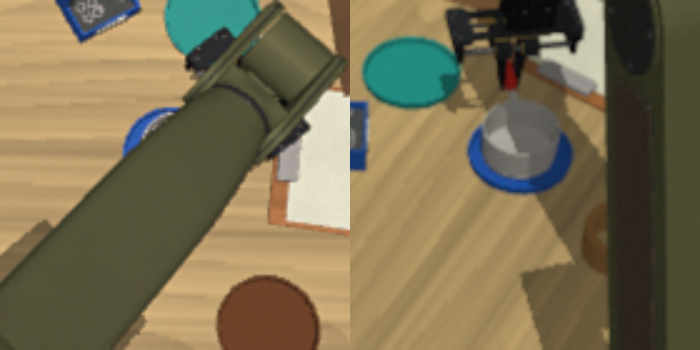

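The side view shows the red cup centred over the blue dish at crop (521,135). I'll lower it gently until it touches.

```bash
python3 -m handwheel '[[0,0,0.002,0],[0,0,0.002,0],[0,0,0.001,0],[0,0,0,0],[0,0,0,0]]'
python3 -m handwheel '[[0,0,0.001,0],[0,0,0.0005,0],[0,0,0,0],[0,0,0,0]]'
```

```text
time_s: 10.75
position: [0.5652, -0.4446, 0.0461]
eef_rot: [1.351, 2.836, -0.0]
contact_force: [-1.1, 0.2, 6.1]
gripper_width: 0.014
gripper_force: 49.9
time_s: 11.25
position: [0.5654, -0.4448, 0.0459]
eef_rot: [1.351, 2.835, -0.001]
contact_force: [-1.5, 0.5, 8.4]
gripper_width: 0.0136
gripper_force: 50.0
```

```bash
python3 -m handwheel '[[0,0,0,0],[0,0,0,0],[0,0,0,0],[0,0,0,0]]' -0.2 50
python3 -m handwheel '[[0,0,-0.05,0],[0,0,-0.05,0],[0,0,-0.05,0],[0,0,0,0],[0,0,0,0]]'
python3 - <<'E'
from h import *
s=env.sense();d=env.snapshot("wrist");cv2.imwrite("pics/w5.png",d["frame"][:,:,::-1])
g,a,m=blob(d["frame"],"red",(280,210),120);print(at(d,g,.074,s),a)
go(.561,.401,.196,189)
E
```

```text
time_s: 11.75
position: [0.5648, -0.4441, 0.0431]
eef_rot: [-1.351, -2.836, -0.0]
contact_force: [-0.1, -0.2, 0.6]
gripper_width: 0.0374
gripper_force: 0.0
time_s: 12.38
position: [0.5647, -0.4441, 0.1931]
eef_rot: [-1.351, -2.836, -0.0]
contact_force: [-0.2, 0.1, -1.2]
gripper_width: 0.038
gripper_force: 0.0
[ 0.56321823 -0.44090191] 658
at [ 0.5643 -0.4437  0.1916] phi 129.0 q6 -1.42 turn -1.046 rows 5.8 | shift [-0.1289  0.8348 -0.0044] rows 13.9 tilt 0.17 t 12.425
```

View pics/w5.png

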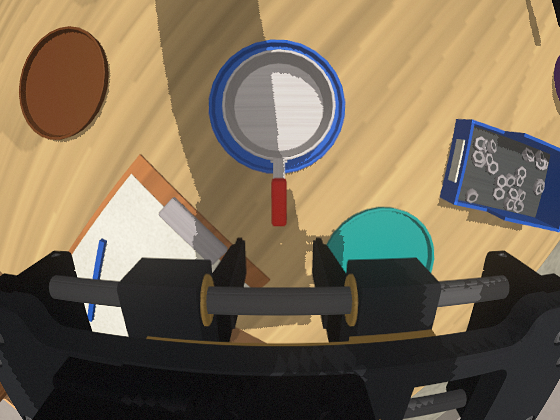

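The red scoop stands inside the dish: rim about columns 221–335, rows 47–157, dish about columns 209–345. Next is yellow.

```bash
python3 - <<'E'
from h import *
s=env.sense();d=env.snapshot("wrist")
p=[at(d,u,.054,s) for u in[(221,104),(335,104),(278,48),(278,159)]]
print((p[0]+p[1])/2,np.hypot(*(p[0]-p[1])),(p[2]+p[3])/2,np.hypot(*(p[2]-p[3])))
E
python3 -m handwheel '[[0,0,0,-0.1743],[0,0,0,-0.1743],[0,0,0,-0.1743],[0,0,0,-0.1743],[0,0,0,-0.1743],[0,0,0,-0.1743],[-0.0092,0.0596,0,0],[-0.0092,0.0596,0,0]]'
python3 -m handwheel '[[-0.0092,0.0596,0,0],[-0.0092,0.0596,0,0],[-0.0092,0.0596,0,0],[-0.0092,0.0596,0,0],[-0.0092,0.0596,0,0],[-0.0092,0.0596,0,0],[-0.0092,0.0596,0,0],[-0.0092,0.0596,0,0]]'
python3 -m handwheel '[[-0.0092,0.0596,0,0],[-0.0092,0.0596,0,0],[-0.0092,0.0596,0,0],[-0.0092,0.0596,0,0],[0,0,0,0],[0,0,0,0],[0,0,0,0]]'
python3 - <<'E'
from h import *
s=env.sense();d=env.snapshot("wrist");cv2.imwrite("pics/w6.png",d["frame"][:,:,::-1])
g,a,m=blob(d["frame"],"yellow",(280,210),120);print(at(d,g,.065,s),a,g)
go(*at(d,g,.065,s),.04,189)
E
```

```text
[ 0.5048477 -0.3698926] 0.10761891585691107 [ 0.50483699 -0.36985769] 0.10688134489114996
time_s: 13.48
position: [0.5634, -0.3222, 0.1908]
eef_rot: [0.243, -3.129, -0.005]
contact_force: [0.6, 0.3, 0.5]
gripper_width: 0.038
gripper_force: 0.0
time_s: 14.48
position: [0.5617, 0.1605, 0.1915]
eef_rot: [0.245, -3.129, 0.001]
contact_force: [0.4, 0.5, 0.3]
gripper_width: 0.0381
gripper_force: 0.0
time_s: 15.35
position: [0.5621, 0.3985, 0.1928]
eef_rot: [0.243, -3.131, 0.001]
contact_force: [0.4, -1.5, -0.4]
gripper_width: 0.0382
gripper_force: 0.0
[0.55937819 0.40115375] 658 [280.59422492 199.68541033]
at [0.5623 0.3985 0.1932] phi -171.1 q6 -1.19 turn -0.002 rows 0.0 | shift [0.0024 0.0031 0.1532] rows 2.6 tilt 0.05 t 15.4
```

View pics/w6.png

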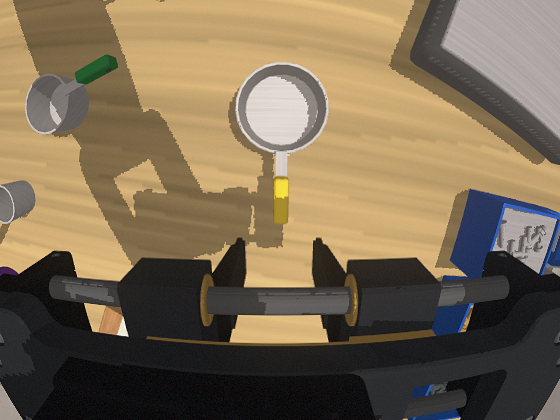

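The yellow scoop is centred: cup at (282,108), handle at (281,200) and vertical. The measured red cup centre is (0.5048, -0.3699), and its rim measures 107.6 mm against the 108 mm given. I'll grasp yellow.

```bash
python3 -m handwheel '[[0.0024,0.003,0.05,0],[0,0,0.05,0],[0,0,0.04,0],[0,0,0.013,0],[0,0,0,0],[0,0,0,0]]'
python3 -m handwheel '[[0,0,0,0],[0,0,0,0],[0,0,0,0],[0,0,0,0],[0,0,0,0],[0,0,0,0]]' -1 50
python3 -m handwheel '[[0,0,-0.02,0],[0,0,-0.04,0],[0,0,-0.04,0],[0,0,-0.03,0],[0,0,0,0],[0,0,0,0]]'
python3 - <<'E'
from h import *
s=env.sense();d=env.snapshot("wrist");cv2.imwrite("pics/w7.png",d["frame"][:,:,::-1])
# cup rim: bright edges of the cup along row/col through the centre
m=mask(d["frame"],"grey");m[240:]=0
n,l,st,ce=cv2.connectedComponentsWithStats(m);i=l[95,278] or 1+np.argmax(st[1:,4]);print(st[i],ce[i])
E
```

```text
time_s: 16.15
position: [0.561, 0.4032, 0.0434]
eef_rot: [-0.245, 3.128, 0.003]
contact_force: [0.0, -0.7, -0.5]
gripper_width: 0.0381
gripper_force: 0.0
time_s: 16.9
position: [0.5595, 0.4027, 0.0411]
eef_rot: [-0.246, 3.131, 0.001]
contact_force: [-0.7, -0.4, 3.7]
gripper_width: 0.0138
gripper_force: 50.0
time_s: 17.65
position: [0.5586, 0.4021, 0.1693]
eef_rot: [0.246, -3.13, 0.001]
contact_force: [0.1, -1.0, -1.4]
gripper_width: 0.0138
gripper_force: 50.0
[  190    11   177   216 25119] [277.96882838 101.18046101]
```

View pics/w7.png

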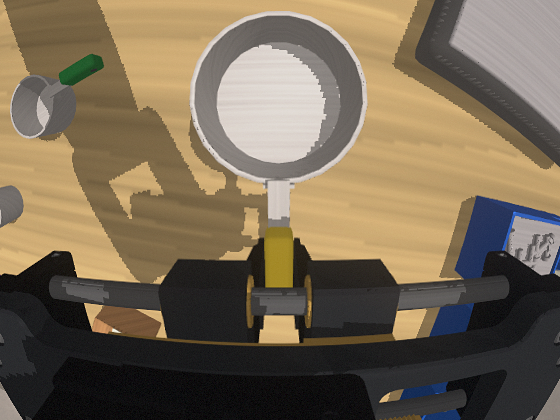

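Yellow is held level: rim columns 190–367, rows 11–183. Now I'll work out the transfer.

```bash
cat >> h.py <<'E'
def place(c,cup,psi,fam,z,lat=0):
    "fam 1: tool x towards cup (phi=psi+180), cup = axis offset tool (x,y)"
    phi=psi+180 if fam else psi;f=np.radians(phi);X=np.array([np.cos(f),np.sin(f)]);Y=np.array([np.sin(f),-np.cos(f)])
    p=np.array(c)-X*cup[0]-Y*cup[1];print("tcp",p.round(4));go(*p,z,phi)
E
python3 - <<'E'
from h import *
d=env.snapshot("wrist")
l,r,t,b=[tl(d,u,-.009) for u in[(190,97),(367,97),(279,11),(279,183)]]
print(l,r,t,b);cup=((l+r)/2*.5+(t+b)/2*.5);print(cup,l[1]-r[1],t[0]-b[0])
place((.5048,-.3699),cup,-141,1,.17)
E
```

```text
[ 0.08827301 -0.04311893] [0.08823954 0.0456704 ] [0.13197366 0.00154254] [0.04365203 0.00152513]
[0.08803456 0.00140479] -0.0887893218640392 0.08832163530112588
tcp [ 0.4355 -0.4242]
at [0.5582 0.4018 0.168 ] phi -171.0 q6 -1.18 turn 2.617 rows 14.5 | shift [-0.6152  0.5648 -0.002 ] rows 10.3 tilt 0.23 t 17.75
```

```bash
python3 -m handwheel '[[0,0,0,0.1745],[0,0,0,0.1745],[0,0,0,0.1745],[0,0,0,0.1745],[0,0,0,0.1745],[0,0,0,0.1745],[0,0,0,0.1745],[0,0,0,0.1745]]'
python3 -m handwheel '[[0,0,0,0.1745],[0,0,0,0.1745],[0,0,0,0.1745],[0,0,0,0.1745],[0,0,0,0.1745],[0,0,0,0.1745],[0,0,0,0.1745],[0,0,0,0]]'
python3 -m handwheel '[[-0.0439,0.0403,0,0],[-0.0439,0.0403,0,0],[-0.0439,0.0403,0,0],[-0.0439,0.0403,0,0],[-0.0439,0.0403,0,0],[-0.0439,0.0403,0,0],[-0.0439,0.0403,0,0],[-0.0439,0.0403,0,0]]'
python3 -m handwheel '[[-0.0439,0.0403,0,0],[-0.0439,0.0403,0,0],[-0.0439,0.0403,0,0],[-0.0439,0.0403,0,0],[-0.0439,0.0403,0,0],[-0.0439,0.0403,0,0],[0,0,0,0],[0,0,0,0]]'
python3 - <<'E'
from h import *
place((.5048,-.3699),(.088,.0014),-141,1,.07)
E
```

```text
time_s: 18.75
position: [0.5584, 0.4019, 0.1682]
eef_rot: [-1.831, -2.551, 0.006]
contact_force: [0.2, 0.4, -1.5]
gripper_width: 0.0139
gripper_force: 50.0
time_s: 19.75
position: [0.5584, 0.402, 0.1685]
eef_rot: [2.96, 1.051, -0.006]
contact_force: [0.5, 0.3, -1.2]
gripper_width: 0.0137
gripper_force: 50.0
time_s: 20.75
position: [0.4882, -0.0707, 0.17]
eef_rot: [-2.959, -1.054, 0.001]
contact_force: [0.1, 0.4, -1.9]
gripper_width: 0.0138
gripper_force: 50.0
time_s: 21.75
position: [0.4363, -0.4221, 0.1696]
eef_rot: [-2.959, -1.05, 0.001]
contact_force: [-0.4, 0.6, -1.2]
gripper_width: 0.0139
gripper_force: 50.0
tcp [ 0.4355 -0.4242]
at [ 0.4363 -0.4221  0.1696] phi 39.1 q6 0.03 turn 0.001 rows 0.0 | shift [-0.0019  0.0012  0.0996] rows 1.7 tilt 0.12 t 21.75
```

```bash
python3 -m handwheel '[[-0.0019,0.0012,0,0],[0,0,0.03,0],[0,0,0.03,0],[0,0,0.01,0],[0,0,0,0],[0,0,0,0]]'
python3 - <<'E'
from h import *
place((.5048,-.3699),(.088,.0014),-141,1,.05)
d=env.snapshot("wrist")["frame"][:300,100:460,::-1]
e=env.snapshot("side");cv2.imwrite("pics/c3.png",np.hstack([d,cv2.resize(e["frame"][110:230,270:390],(300,300))[:,:,::-1]]))
E
```

```text
time_s: 22.5
position: [0.4368, -0.4253, 0.1024]
eef_rot: [2.959, 1.049, 0.002]
contact_force: [0.1, -0.3, -1.3]
gripper_width: 0.0137
gripper_force: 50.0
tcp [ 0.4355 -0.4242]
at [ 0.4368 -0.4253  0.1024] phi 39.0 q6 0.03 turn 0.001 rows 0.0 | shift [-0.0002 -0.0017  0.0524] rows 0.9 tilt 0.15 t 22.5
```

View pics/c3.png

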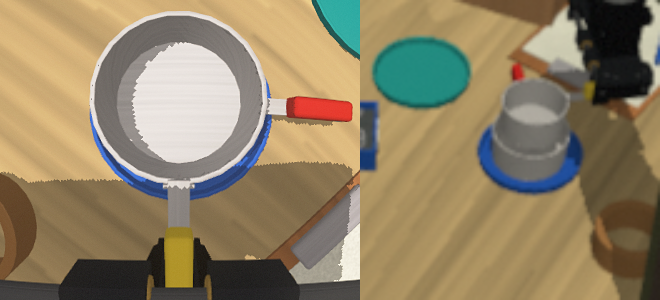

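Yellow is centred over red: cup column 180, dish column about 180, red handle clear at right. I'll lower it.

```bash
python3 -m handwheel '[[0,-0.001,0.015,0],[0,0,0.015,0],[0,0,0.012,0],[0,0,0.006,0],[0,0,0,0],[0,0,0,0]]'
python3 -m handwheel '[[0,0,0.0015,0],[0,0,0.001,0],[0,0,0.001,0],[0,0,0,0],[0,0,0,0]]'
```

```text
time_s: 23.35
position: [0.4355, -0.4242, 0.053]
eef_rot: [2.961, 1.049, 0.0]
contact_force: [-0.8, -0.7, -1.2]
gripper_width: 0.0136
gripper_force: 50.0
time_s: 23.98
position: [0.4354, -0.4244, 0.0501]
eef_rot: [2.961, 1.049, -0.0]
contact_force: [-2.0, 0.8, 5.9]
gripper_width: 0.0132
gripper_force: 49.9
```

Contact came at z = 0.0501, where it was expected. I'll release, rise and move to green (grip (0.453, 0.192), ψ≈116°, φ = 116°).

```bash
python3 -m handwheel '[[0,0,0,0],[0,0,0,0],[0,0,0,0],[0,0,0,0]]' -0.2 50
python3 -m handwheel '[[0,0,-0.05,0],[0,0,-0.05,0],[0,0,-0.045,0],[0,0,0,0],[0,0,0,0]]'
python3 - <<'E'
from h import *
s=env.sense();d=env.snapshot("wrist");cv2.imwrite("pics/w8.png",d["frame"][:,:,::-1])
go(.453,.192,.196,116)
E
```

```text
time_s: 24.48
position: [0.4353, -0.4239, 0.0489]
eef_rot: [-2.961, -1.049, 0.0]
contact_force: [0.0, -0.2, -0.3]
gripper_width: 0.0377
gripper_force: 0.0
time_s: 25.1
position: [0.435, -0.4237, 0.1934]
eef_rot: [-2.961, -1.048, 0.001]
contact_force: [-0.8, 0.0, -0.5]
gripper_width: 0.0381
gripper_force: 0.0
at [ 0.4347 -0.4233  0.1923] phi 39.0 q6 0.03 turn -1.344 rows 7.5 | shift [ 0.545   0.2862 -0.0037] rows 9.1 tilt 0.16 t 25.15
```

View pics/w8.png

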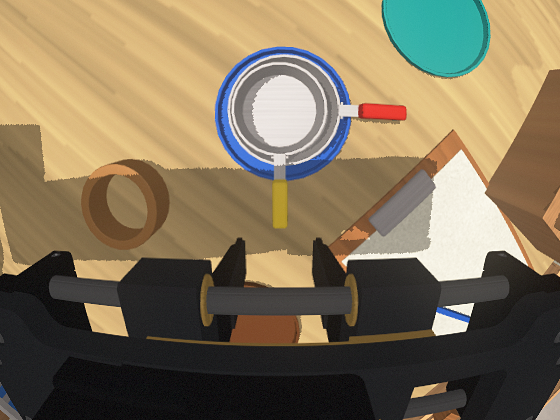

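Yellow is nested inside red: both cups are around (283,108), yellow handle at (280,205), red handle at (383,112), 90° apart.

```bash
python3 - <<'E'
from h import *
s=env.sense();d=env.snapshot("wrist");print(at(d,(282.5,108),.059,s))
E
python3 -m handwheel '[[0,0,0,-0.168],[0,0,0,-0.168],[0,0,0,-0.168],[0,0,0,-0.168],[0,0,0,-0.168],[0,0,0,-0.168],[0,0,0,-0.168],[0,0,0,-0.168]]'
python3 -m handwheel '[[0.0495,0.026,0,0],[0.0495,0.026,0,0],[0.0495,0.026,0,0],[0.0495,0.026,0,0],[0.0495,0.026,0,0],[0.0495,0.026,0,0],[0.0495,0.026,0,0],[0.0495,0.026,0,0]]'
python3 -m handwheel '[[0.0495,0.026,0,0],[0.0495,0.026,0,0],[0.0495,0.026,0,0],[0,0,0,0],[0,0,0,0],[0,0,0,0]]'
cat >> h.py <<'E'
def grip(c,rad=140):
    s=env.sense();d=env.snapshot("wrist");g,a,m=blob(d["frame"],c,(280,200),rad)
    w=np.array([at(d,p[::-1],.067,s) for p in np.argwhere(m)]);ce=w.mean(0);u,S,v=np.linalg.svd(w-ce,full_matrices=False)
    print(c,g,a,"ctr",at(d,g,.065,s).round(4),"axis",np.degrees(np.arctan2(v[0,1],v[0,0])).round(1),"len",np.ptp((w-ce)@v[0]).round(4),"wid",np.ptp((w-ce)@v[1]).round(4));return d,ce
E
python3 - <<'E'
from h import *
d,c=grip("green");go(*c,.04,116);cv2.imwrite("pics/w9.png",d["frame"][:,:,::-1])
E
```

```text
[ 0.50551107 -0.3688156 ]
time_s: 26.2
position: [0.4346, -0.4233, 0.1918]
eef_rot: [-1.656, -2.666, -0.002]
contact_force: [-0.5, 0.9, 0.1]
gripper_width: 0.0384
gripper_force: 0.0
time_s: 27.2
position: [0.4475, 0.0249, 0.1924]
eef_rot: [-1.664, -2.662, 0.002]
contact_force: [1.6, 0.1, 0.8]
gripper_width: 0.0379
gripper_force: 0.0
time_s: 27.95
position: [0.4535, 0.1895, 0.1935]
eef_rot: [-1.667, -2.662, 0.002]
contact_force: [-0.4, 0.3, -0.3]
gripper_width: 0.0378
gripper_force: 0.0
green [278.23157895 198.77894737] 665 ctr [0.4517 0.1936] axis -63.2 len 0.0447 wid 0.0133
at [0.4536 0.1895 0.1937] phi 115.9 q6 -0.17 turn -0.002 rows 0.0 | shift [4.900e-03 1.000e-04 1.537e-01] rows 2.6 tilt 0.04 t 28.0
```

```bash
python3 -m handwheel '[[0.0035,0,0.05,-0.012],[0,0,0.05,0],[0,0,0.04,0],[0,0,0.0135,0],[0,0,0,0],[0,0,0,0]]'
python3 -m handwheel '[[0,0,0,0],[0,0,0,0],[0,0,0,0],[0,0,0,0],[0,0,0,0],[0,0,0,0]]' -1 50
python3 -m handwheel '[[0,0,-0.02,0],[0,0,-0.04,0],[0,0,-0.04,0],[0,0,-0.03,0],[0,0,0,0],[0,0,0,0]]'
python3 - <<'E'
from h import *
s=env.sense();d=env.snapshot("wrist");e=env.snapshot("side");t=env.snapshot("top")
cv2.imwrite("pics/c4.png",np.hstack([d["frame"][:,:,::-1][100:400,100:460],cv2.resize(e["frame"][200:320,200:320],(300,300))[:,:,::-1]]))
place((.505,-.3695),(-.084,0),39,0,.17)
g,a,m=blob(e["frame"],"grey",(262,235),45);print(g,a)
E
```

```text
time_s: 28.75
position: [0.4539, 0.1941, 0.0428]
eef_rot: [1.648, 2.672, 0.004]
contact_force: [-0.4, -0.7, 0.4]
gripper_width: 0.0381
gripper_force: 0.0
time_s: 29.5
position: [0.4524, 0.1941, 0.0411]
eef_rot: [1.649, 2.674, 0.001]
contact_force: [-1.1, 0.8, 3.2]
gripper_width: 0.0136
gripper_force: 49.9
time_s: 30.25
position: [0.4511, 0.1935, 0.1687]
eef_rot: [-1.648, -2.673, 0.003]
contact_force: [0.3, -0.4, -1.8]
gripper_width: 0.0139
gripper_force: 49.9
tcp [ 0.5703 -0.3166]
at [0.4509 0.1935 0.1683] phi 116.7 q6 -0.17 turn 1.356 rows 7.5 | shift [-0.2283  0.4716 -0.0017] rows 7.9 tilt 0.22 t 30.4
[239.85714286 227.67857143] 56
```

View pics/c4.png

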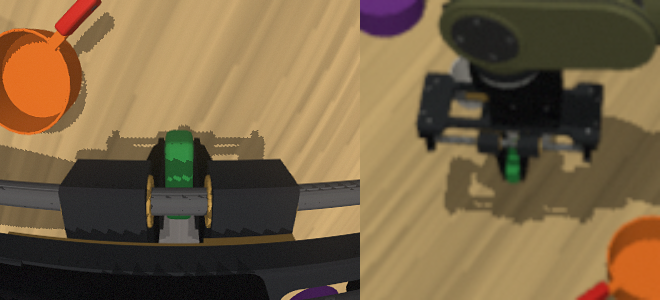

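Green is held, with the grip end at wrist pixel (278,230) and the handle straight between the pads. I'll compute the cup axis from the grip's outer end and transfer.

```bash
python3 - <<'E'
from h import *
d=env.snapshot("wrist");m=mask(d["frame"],"green");m[:200]=0;m[:,:230]=0;m[:,330:]=0
r=np.argwhere(m)[:,0].min();cols=np.argwhere(m[r:r+25])[:,1];print(r,cols.min(),cols.max())
for q in(r,r+5,r+10):print(tl(d,(cols.mean(),q),-.029).round(4),tl(d,(cols.mean(),q),-.007).round(4))
E
python3 -m handwheel '[[0,0,0,0.1695],[0,0,0,0.1695],[0,0,0,0.1695],[0,0,0,0.1695],[0,0,0,0.1695],[0,0,0,0.1695],[0,0,0,0.1695],[0,0,0,0.1695]]'
python3 -m handwheel '[[-0.0254,0.0524,0,0],[-0.0254,0.0524,0,0],[-0.0254,0.0524,0,0],[-0.0254,0.0524,0,0],[-0.0254,0.0524,0,0],[-0.0254,0.0524,0,0],[-0.0254,0.0524,0,0],[-0.0254,0.0524,0,0]]'
python3 -m handwheel '[[-0.0254,0.0524,0,0],[0,0,0.03,0],[0,0,0.025,0],[0,0,0,0],[0,0,0,0],[0,0,0,0]]'
python3 - <<'E'
from h import *
place((.505,-.3695),(-.084,0),39,0,.055)
e=env.snapshot("side");t=env.snapshot("top");d=env.snapshot("wrist")
cv2.imwrite("pics/c5.png",np.hstack([cv2.resize(e["frame"][110:230,270:390],(400,400)),d["frame"][10:410,100:460]])[:,:,::-1])
E
```

```text
230 264 293
[0.0269 0.0007] [0.0194 0.0008]
[0.0245 0.0007] [0.0166 0.0008]
[0.022  0.0007] [0.0137 0.0008]
time_s: 31.45
position: [0.4517, 0.1937, 0.1696]
eef_rot: [2.964, 1.04, -0.002]
contact_force: [-0.7, 0.4, -0.2]
gripper_width: 0.0134
gripper_force: 49.9
time_s: 32.45
position: [0.5578, -0.2616, 0.1694]
eef_rot: [-2.96, -1.048, 0.001]
contact_force: [1.2, 0.4, 0.0]
gripper_width: 0.0138
gripper_force: 49.9
time_s: 33.2
position: [0.5721, -0.3168, 0.1174]
eef_rot: [2.959, 1.048, 0.003]
contact_force: [0.3, -0.3, -0.3]
gripper_width: 0.0139
gripper_force: 49.9
tcp [ 0.5703 -0.3166]
at [ 0.5721 -0.3168  0.1174] phi 39.0 q6 0.3 turn 0.0 rows 0.0 | shift [-0.0013 -0.0013  0.0624] rows 1.0 tilt 0.16 t 33.2
```

```bash
python3 -m handwheel '[[0.0013,-0.0015,0.02,0],[0,0,0.02,0],[0,0,0.012,0],[0,0,0.006,0],[0,0,0,0],[0,0,0,0]]'
python3 - <<'E'
from h import *
place((.505,-.3695),(-.0866,.0003),39,0,.055)
E
python3 -m handwheel '[[0,0,0.0015,0],[0,0,0.0015,0],[0,0,0.001,0],[0,0,0,0],[0,0,0,0]]'
```

```text
time_s: 34.1
position: [0.5718, -0.3149, 0.0584]
eef_rot: [2.96, 1.048, 0.001]
contact_force: [0.7, 0.0, -0.1]
gripper_width: 0.0134
gripper_force: 49.9
tcp [ 0.5721 -0.3148]
at [ 0.5718 -0.3149  0.0584] phi 39.0 q6 0.3 turn -0.0 rows 0.0 | shift [0.0003 0.0001 0.0034] rows 0.1 tilt 0.07 t 34.1
time_s: 34.72
position: [0.5718, -0.3147, 0.055]
eef_rot: [2.961, 1.048, 0.001]
contact_force: [-1.1, 2.2, 5.0]
gripper_width: 0.0136
gripper_force: 49.9
```

```bash
python3 -m handwheel '[[0,0,0,0],[0,0,0,0],[0,0,0,0],[0,0,0,0]]' -0.2 50
python3 -m handwheel '[[0,0,-0.05,0],[0,0,-0.05,0],[0,0,-0.04,0],[0,0,0,0],[0,0,0,0]]'
python3 - <<'E'
from h import *
go(.686,-.015,.196,140)
E
```

```text
time_s: 35.22
position: [0.5711, -0.3145, 0.0534]
eef_rot: [-2.961, -1.048, 0.0]
contact_force: [-0.8, 0.0, -0.7]
gripper_width: 0.0377
gripper_force: 0.0
time_s: 35.85
position: [0.5708, -0.3142, 0.1925]
eef_rot: [-2.96, -1.048, 0.001]
contact_force: [0.1, 0.6, -1.5]
gripper_width: 0.038
gripper_force: 0.0
at [ 0.5708 -0.3142  0.1925] phi 39.0 q6 0.3 turn -1.763 rows 9.8 | shift [ 0.1041  0.3033 -0.0035] rows 5.1 tilt 0.08 t 35.85
```

```bash
python3 -m handwheel '[[0,0,0,-0.1763],[0,0,0,-0.1763],[0,0,0,-0.1763],[0,0,0,-0.1763],[0,0,0,-0.1763],[0,0,0,-0.1763],[0,0,0,-0.1763],[0,0,0,-0.1763]]'
python3 -m handwheel '[[0,0,0,-0.1763],[0,0,0,-0.1763],[0.01735,0.05055,0,0],[0.01735,0.05055,0,0],[0.01735,0.05055,0,0],[0.01735,0.05055,0,0],[0.01735,0.05055,0,0],[0.01735,0.05055,0,0]]'
python3 -m handwheel '[[0,0,0,0],[0,0,0,0],[0,0,0,0]]'
python3 - <<'E'
from h import *
d,c=grip("black",42);go(*c,.04,140);cv2.imwrite("pics/w10.png",d["frame"][:,:,::-1])
m=mask(d["frame"],"grey");m[235:]=0;n,l,st,ce=cv2.connectedComponentsWithStats(m)
for i in np.argsort(-st[1:,4])[:3]+1:print(st[i],ce[i])
E
```

```text
time_s: 36.85
position: [0.5701, -0.3138, 0.1903]
eef_rot: [-1.565, -2.718, -0.0]
contact_force: [-0.5, 0.3, 0.5]
gripper_width: 0.0381
gripper_force: 0.0
time_s: 37.85
position: [0.6856, -0.0135, 0.1904]
eef_rot: [-1.073, -2.948, 0.002]
contact_force: [0.4, -0.5, 0.0]
gripper_width: 0.0381
gripper_force: 0.0
time_s: 38.22
position: [0.6857, -0.0166, 0.1926]
eef_rot: [-1.076, -2.95, 0.001]
contact_force: [-0.1, 0.3, 0.2]
gripper_width: 0.0381
gripper_force: 0.0
black [283.675 215.2  ] 40 ctr [ 0.6985 -0.0198] axis -56.8 len 0.0256 wid 0.0113
at [ 0.6859 -0.0167  0.193 ] phi 139.9 q6 -0.97 turn -0.002 rows 0.0 | shift [-0.0111  0.0057  0.153 ] rows 2.6 tilt 0.06 t 38.275
[ 250   89   55   89 2782] [277.10208483 122.57836089]
[ 486   88   31   91 1250] [502.0544 132.0664]
[526 199  34  36 622] [548.07073955 222.32154341]
```

```bash
sed -i 's/"black":(V<50)/"black":(V<80)\&(S<70)/' h.py
python3 - <<'E'
from h import *
f=cv2.imread("pics/w10.png")[:,:,::-1]
h=cv2.cvtColor(f,cv2.COLOR_RGB2HSV);print(h[195,262:296:2].tolist())
d,c=grip("black",36);go(*c,.04,140)
E
```

```text
[[19, 111, 214], [18, 109, 217], [18, 111, 222], [19, 108, 134], [18, 109, 143], [17, 100, 64], [10, 55, 56], [12, 58, 57], [16, 48, 59], [10, 52, 59], [13, 63, 57], [15, 55, 56], [16, 80, 67], [18, 112, 210], [18, 112, 208], [18, 111, 207], [18, 110, 208]]
black [279.26582278 201.41139241] 474 ctr [ 0.6857 -0.0144] axis -38.9 len 0.0419 wid 0.0127
at [ 0.686  -0.0166  0.1933] phi 139.9 q6 -0.97 turn -0.002 rows 0.0 | shift [0.0021 0.0015 0.1533] rows 2.6 tilt 0.03 t 38.325
```

```bash
python3 -m handwheel '[[0.001,0.0012,0.05,-0.012],[0,0,0.05,0],[0,0,0.04,0],[0,0,0.0135,0],[0,0,0,0],[0,0,0,0]]'
python3 -m handwheel '[[0,0,0,0],[0,0,0,0],[0,0,0,0],[0,0,0,0],[0,0,0,0],[0,0,0,0]]' -1 50
python3 -m handwheel '[[0,0,-0.02,0],[0,0,-0.04,0],[0,0,-0.04,0],[0,0,-0.03,0],[0,0,0,0],[0,0,0,0]]'
python3 - <<'E'
from h import *
d=env.snapshot("wrist");cv2.imwrite("pics/w11.png",d["frame"][:,:,::-1])
m=mask(d["frame"],"grey");m[238:]=0;m[:,:200]=0;m[:,360:]=0
n,l,st,ce=cv2.connectedComponentsWithStats(m);i=1+np.argmax(st[1:,4]);k=(l==i);print(st[i])
w=k.sum(1);print([(r,int(w[r])) for r in range(st[i][1],st[i][1]+st[i][3],6)])
r=w.argmax();c=np.where(k[r])[0];L,Rr=tl(d,(c.min(),r),-.009),tl(d,(c.max()+1,r),-.009);T=tl(d,((c.min()+c.max())/2,st[i][1]),-.009);print(r,L,Rr,T,"axis x from top",T[0]-.027)
E
```

```text
time_s: 39.08
position: [0.6883, -0.0141, 0.0429]
eef_rot: [1.056, 2.955, 0.002]
contact_force: [0.0, -0.3, 0.5]
gripper_width: 0.0378
gripper_force: 0.0
time_s: 39.83
position: [0.6867, -0.0136, 0.0407]
eef_rot: [1.056, 2.958, 0.0]
contact_force: [-0.5, -0.2, 3.5]
gripper_width: 0.0136
gripper_force: 49.9
time_s: 40.58
position: [0.6857, -0.0136, 0.1689]
eef_rot: [-1.056, -2.957, 0.001]
contact_force: [0.0, -0.6, -1.0]
gripper_width: 0.0139
gripper_force: 49.9
[  225    60   107   169 10320]
[(60, 11), (66, 51), (72, 71), (78, 81), (84, 91), (90, 97), (96, 101), (102, 105), (108, 107), (114, 107), (120, 106), (126, 103), (132, 99), (138, 95), (144, 85), (150, 75), (156, 59), (162, 39), (168, 33), (174, 23), (180, 23), (186, 22), (192, 22), (198, 22), (204, 21), (210, 21), (216, 21), (222, 21), (228, 5)]
103 [ 0.08545949 -0.02537045] [0.08544205 0.02752109] [0.10677528 0.00083677] axis x from top 0.07977527840171708
```

```bash
python3 - <<'E'
from h import *
place((.505,-.3693),(.080,.001),129,1,.17)
E
python3 -m handwheel '[[0,0,0,0.1767],[0,0,0,0.1767],[0,0,0,0.1767],[0,0,0,0.1767],[0,0,0,0.1767],[0,0,0,0.1767],[0,0,0,0.1767],[0,0,0,0.1767]]'
python3 -m handwheel '[[0,0,0,0.1767],[0,0,0,0.1767],[0,0,0,0.1767],[0,0,0,0.1767],[0,0,0,0.1767],[0,0,0,0.1767],[0,0,0,0.1767],[0,0,0,0.1767]]'
python3 -m handwheel '[[0,0,0,0.1767],[0,0,0,0.1767],[0,0,0,0.1767],[0,0,0,0],[0,0,0,0]]'
python3 - <<'E'
from h import *
place((.505,-.3693),(.080,.001),129,1,.17)
E
```

```text
tcp [ 0.4554 -0.3065]
at [ 0.6852 -0.0136  0.1679] phi 140.7 q6 -0.98 turn -2.937 rows 16.3 | shift [ 0.083   0.3629 -0.0021] rows 6.0 tilt 0.19 t 40.625
time_s: 41.62
position: [0.6851, -0.0136, 0.1672]
eef_rot: [-2.727, -1.555, 0.006]
contact_force: [0.6, -0.4, -0.8]
gripper_width: 0.0137
gripper_force: 49.9
time_s: 42.62
position: [0.6851, -0.0136, 0.1672]
eef_rot: [3.085, -0.589, -0.007]
contact_force: [-0.0, 0.4, -0.7]
gripper_width: 0.0135
gripper_force: 49.9
time_s: 43.25
position: [0.6858, -0.0136, 0.1687]
eef_rot: [2.829, -1.365, -0.003]
contact_force: [-0.1, -0.5, -0.2]
gripper_width: 0.0137
gripper_force: 49.9
tcp [ 0.4554 -0.3065]
at [ 0.6858 -0.0136  0.1687] phi -51.5 q6 2.37 turn -0.009 rows 0.1 | shift [ 0.0826  0.3634 -0.0013] rows 6.1 tilt 0.13 t 43.25
```

```bash
python3 -m handwheel '[[0.0118,0.0519,0,-0.009],[0.0118,0.0519,0,0],[0.0118,0.0519,0,0],[0.0118,0.0519,0,0],[0.0118,0.0519,0,0],[0.0118,0.0519,0,0],[0.0118,0.0519,0,0],[0,0,0,0]]'
python3 -m handwheel '[[0,0,0.03,0],[0,0,0.025,0],[0,0,0,0],[0,0,0,0],[0,0,0,0]]'
python3 - <<'E'
from h import *
place((.505,-.3693),(.080,.001),129,1,.06)
d=env.snapshot("wrist")["frame"][:300,100:460,::-1]
e=env.snapshot("side");cv2.imwrite("pics/c6.png",np.hstack([d,cv2.resize(e["frame"][110:230,270:390],(300,300))[:,:,::-1]]))
E
```

```text
time_s: 44.25
position: [0.453, -0.3078, 0.17]
eef_rot: [2.831, -1.361, -0.001]
contact_force: [0.6, 0.3, -1.0]
gripper_width: 0.0137
gripper_force: 49.9
time_s: 44.88
position: [0.456, -0.306, 0.1168]
eef_rot: [2.834, -1.355, 0.004]
contact_force: [0.2, 0.0, -0.2]
gripper_width: 0.0133
gripper_force: 49.9
tcp [ 0.4554 -0.3065]
at [ 0.456  -0.306   0.1168] phi -51.1 q6 1.77 turn -0.002 rows 0.0 | shift [0.     0.0008 0.0568] rows 0.9 tilt 0.15 t 44.875
```

View pics/c6.png

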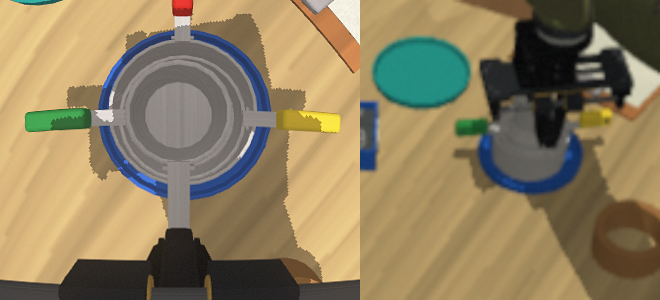

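Black is centred at crop (178,113) over the green cup (about column 179), and the handles sit at 90° to each other. I'll lower it.

```bash
python3 -m handwheel '[[0,0.0005,0.02,0],[0,0,0.015,0],[0,0,0.012,0],[0,0,0.006,0],[0,0,0,0],[0,0,0,0]]'
python3 -m handwheel '[[0,0,0.0015,0],[0,0,0.001,0],[0,0,0.001,0],[0,0,0,0],[0,0,0,0]]'
```

```text
time_s: 45.72
position: [0.455, -0.3062, 0.0627]
eef_rot: [2.834, -1.356, 0.001]
contact_force: [1.0, -0.3, -1.8]
gripper_width: 0.0135
gripper_force: 49.9
time_s: 46.35
position: [0.4548, -0.306, 0.0597]
eef_rot: [-2.834, 1.356, -0.0]
contact_force: [-2.9, 2.3, 5.4]
gripper_width: 0.0138
gripper_force: 49.9
```

```bash
python3 -m handwheel '[[0,0,0,0],[0,0,0,0],[0,0,0,0],[0,0,0,0]]' -0.2 50
python3 -m handwheel '[[0,0,-0.05,0],[0,0,-0.05,0],[0,0,-0.04,0],[0,0,0,0],[0,0,0,0],[0,0,0,0]]'
python3 - <<'E'
from h import *
d=env.snapshot("wrist")["frame"][:300,100:460,::-1]
e=env.snapshot("side");cv2.imwrite("pics/c7.png",np.hstack([cv2.resize(d,None,fx=1.2,fy=1.2),cv2.resize(e["frame"][110:230,270:390],(360,360),interpolation=cv2.INTER_CUBIC)[:,:,::-1]]))
E
```

```text
time_s: 46.85
position: [0.4545, -0.3059, 0.0585]
eef_rot: [-2.834, 1.356, 0.0]
contact_force: [0.2, -0.5, 0.2]
gripper_width: 0.0375
gripper_force: 0.0
time_s: 47.6
position: [0.4537, -0.3052, 0.1964]
eef_rot: [-2.833, 1.356, 0.006]
contact_force: [0.3, -0.3, 0.1]
gripper_width: 0.0381
gripper_force: 0.0
```

View pics/c7.png

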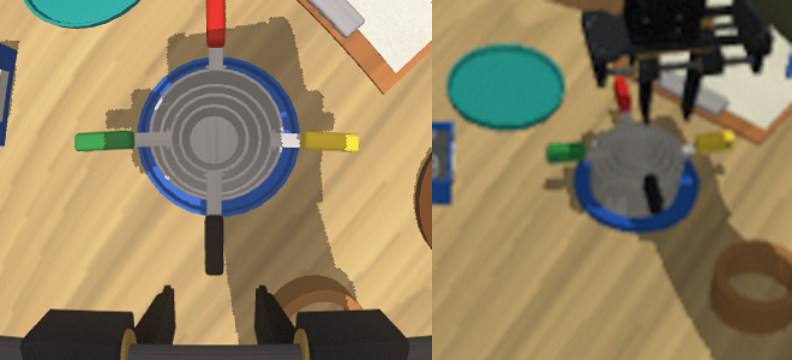

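All four cups are concentric in the dish at crop (214,138). The handles are 90° apart, the nest looks level, and the gripper is clear of it. I'll hand in.

```bash
python3 -c "
from station import env
print(env.sign_off())"
```

```text
the job is handed in; nothing more can be done
None
```

The four scoops are nested in the blue dish in the order red, yellow, green, black; in the last pictures they look level with their handles 90° apart, and I handed the job in after about 48 s with the gripper clear (no verdict came back).

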